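# Put the wooden furniture back in its trays by length

### The arm

A 6-joint arm with a two-finger parallel gripper is mounted at the origin on the work surface. World frame = base frame: x ahead of the robot, y to its left, z up, the work surface at z = 0. Lengths are in m, angles in rad, forces in N, time in s.
With the tool pointing down it reaches from about 0.275 to 0.85 m from the base axis. Payload 5.2 kg.
Tool frame: the origin (TCP) lies at the very end of the fingers, on their centre line; the grasp point (between the pads) lies 19 mm behind it; z points along the fingers, y is the line along which they close (so a half turn about z gives the same grasp; the last joint's range is limited). The gripper opens to 85 mm and grips with 20 to 120 N. Pads are 22 mm wide; open, the fingers measure 114 mm over their backs; the gripper's body (76 mm by 85 mm) begins 54 mm behind the grasp point. The pads swing forward as they close: fully open they stand 13 mm farther back than shut.
Start: joints at [-1.465, 0.259, 1.535, -0, 1.348, -0.203], TCP at [0.167, -0.524, 0.231] pointing down, gripper open.
Joint ranges: [-3.14, 3.14], [-0.91, 2.08], [0.19, 2.58], [-1.22, 4.36], [0.22, 2.71], [-3.12, 3.12]. Speed limits (rad/s): [2.57, 2.57, 3.14, 3.14, 3.14, 3.14].

### API

Orientations are given as a unit quaternion [w, x, y, z].
In Python, from rig import ctrl gives the robot as it stands. Calls block until the motion is done:
- ctrl.move_ptp(position, orientation): joint-space move of the TCP to a pose.
- ctrl.servo_line(position, ori=None, vel=0.15): straight line of the TCP; ori=None keeps the orientation; vel is the mean speed in m/s.
- ctrl.move_joints(angles): joint-space move.
- ctrl.grip(opening, f_grip=None): opening from 0.0 (shut) to 1.0 (fully open); f_grip is the grip in N (None keeps the last); returns when the fingers have stopped.
- ctrl.dwell(seconds).
- ctrl.ik(position, orientation): joint angles nearest the present ones, or None.
- ctrl.get_state(): the state.
- ctrl.get_image(name): name is "scene" or "top" or "wrist"; returns (picture, depth): 384x512x3 uint8, red, green, blue; 384x512 float32, m along the optical axis (not along the pixel's ray), 0 where there is no reading.
- ctrl.camera_params(name): a dict with "fx", "fy", "cx", "cy" (pixels), "R" (3x3) and "t" (3): a world point X has camera coordinates R X + t; the wrist camera has in their place "T_tool_cam" (4x4, takes a point from camera to tool coordinates, whose origin is the TCP and whose axes are the flange's). Camera axes: x right, y down, z forward; pixel columns grow to the right and rows downward; lengths in m; the calibration is good to about 2 mm. A picture is of the moment at which its call begins: read the wrist's pose just before it. camera_params takes no time and is no camera call.
A pose or a line that the arm cannot do raises ctrl.Unreachable and nothing moves.
- ctrl.finish_job(): hands the job in; it is judged then, once.
Trained networks look in the newest picture that a camera, given by its name, has taken for a name from the list of things; names that differ only in an ending like _2 or _b are one class to them, and where a whole thing is asked for, a point or a joint stands for the part that bears it (a point fixed in the world has none). Each returns a list of dicts, best first, with "confidence" (0 to 1); they miss things now and then, are a little off and sometimes report something else, mostly with a low value. They report only what shows in the picture. A call takes as long as a camera call. They do not tell look-alikes from the thing itself.
- ctrl.spot_in(camera, target): "rect" ([left, top, width, height] in pixels, round what is visible of it).
- ctrl.tip_of(camera, target): "at" ([column, row] in pixels: a listed point, or the origin of a listed thing).
The state is a dict: "time": time; "qpos": joint angles; "dq": joint speeds; "joint_efforts": joint torques, N m; "ee_pos": TCP position; "orientation": TCP orientation; "wrist_force": force on the tool from outside, world axes, zero at the start; "wrist_torque": the same for the moment, N m; "gripper_width": opening from 0.0 (shut) to 1.0 (fully open); "grip_force": force on a finger pad.
Only numpy, scipy, OpenCV 4.12 (cv2) and the standard library are available. Lean on these libraries where they do the work, as an engineer would, in place of code of your own. Each camera call takes 0.05 s, during which the arm holds its last target. There are 200 camera calls.

### The job

The forme has been broken up: put away the four wooden furniture strips lying loose on the bench (not those still in the iron chase), each in the tray that already holds strips of its own length. Lay each one flat on the empty floor of the tray, side by side with the strips already there and not on top of them, setting it down rather than dropping it. Leave the aluminium strip and the steel quoin where they lie.

Things in the scene. Friction and masses are not known exactly. Their poses are not given: they have to be found in the camera images.
- strip_10: loose wooden furniture strip (printer's spacing wood) 42 mm long (10 picas), pale plain wood, 25 mm wide and 16 mm high, 12 g, lying flat on the bench. Origin: centre of its underside; y runs along its length, x across its width, z up. Both ends are alike.
- tray_10: fixed dark wooden tray, green-black floor, for 42 mm strips: outside 138 (x) by 74 (y) by 24 mm high, walls 7, floor 6 mm thick, inside 60 mm long. Two 42 mm strips (pale, 17 mm wide, 16 high, fixed) lie along y by the +x wall, at x +28 to +62 mm; the floor from x -62 to +28 mm is empty (its middle x -17, y 0) for the loose strip, laid along y. Origin: centre of underside.
- strip_15: loose wooden furniture strip (printer's spacing wood) 63 mm long (15 picas), pale plain wood, 25 mm wide and 16 mm high, 18 g, lying flat on the bench. Origin: centre of its underside; y runs along its length, x across its width, z up. Both ends are alike.
- tray_15: fixed dark wooden tray, green-black floor, for 63 mm strips: outside 138 (x) by 95 (y) by 24 mm high, walls 7, floor 6 mm thick, inside 81 mm long. Two 63 mm strips (pale, 17 mm wide, 16 high, fixed) lie along y by the +x wall, at x +28 to +62 mm; the floor from x -62 to +28 mm is empty (its middle x -17, y 0) for the loose strip, laid along y. Origin: centre of underside.
- strip_20: loose wooden furniture strip (printer's spacing wood) 85 mm long (20 picas), pale plain wood, 25 mm wide and 16 mm high, 24 g, lying flat on the bench. Origin: centre of its underside; y runs along its length, x across its width, z up. Both ends are alike.
- tray_20: fixed dark wooden tray, green-black floor, for 85 mm strips: outside 138 (x) by 117 (y) by 24 mm high, walls 7, floor 6 mm thick, inside 103 mm long. Two 85 mm strips (pale, 17 mm wide, 16 high, fixed) lie along y by the +x wall, at x +28 to +62 mm; the floor from x -62 to +28 mm is empty (its middle x -17, y 0) for the loose strip, laid along y. Origin: centre of underside.
- strip_30: loose wooden furniture strip (printer's spacing wood) 127 mm long (30 picas), pale plain wood, 25 mm wide and 16 mm high, 35 g, lying flat on the bench. Origin: centre of its underside; y runs along its length, x across its width, z up. Both ends are alike.
- tray_30: fixed dark wooden tray, green-black floor, for 127 mm strips: outside 138 (x) by 159 (y) by 24 mm high, walls 7, floor 6 mm thick, inside 145 mm long. Two 127 mm strips (pale, 17 mm wide, 16 high, fixed) lie along y by the +x wall, at x +28 to +62 mm; the floor from x -62 to +28 mm is empty (its middle x -17, y 0) for the loose strip, laid along y. Origin: centre of underside.
- metal_strip: loose aluminium furniture strip, 85 mm long, 25 mm wide, 16 mm high, hollow-topped, silver; belongs to the next job and stays. Origin: centre of its underside, y along its length, z up.
- quoin: loose dark steel quoin (expanding lock-up bar) with two brass-rimmed key holes on top, 76 mm long, 23 mm wide, 17 mm high; stays where it lies. Origin: centre of its underside, y along its length, z up.
Mind the look-alikes: they are no part of the job. Leave any black, orange or red look-alike of the strip_10 alone.

How it is judged:
At the end, for the whole second after the job is handed in: Each wooden strip lies flat on the floor of its own length's tray (3 mm, 0.1 rad), centre within 12 mm of the tray's middle lengthwise and x -52 to +18 mm across, parallel within 15 degrees, released and at rest; aluminium strip and quoin within 12 mm of where they lay (x of strip_10 in the frame of tray_10 between -0.052 and 0.018 m and y of strip_10 in the frame of tray_10 between -0.012 and 0.012 m and z of strip_10 in the frame of tray_10 between 0.003 and 0.009 m and angle between each of strip_10, strip_15, strip_20, strip_30's own z axis and vertical below 0.1 rad and angle between the y axis of strip_10 and the y axis of tray_10, either way round below 0.26 rad and linear speed of each of strip_10, strip_15, strip_20, strip_30 below 0.01 m/s and contact force between the fingers and strip_10 below 0.05 N and x of strip_15 in the frame of tray_15 between -0.052 and 0.018 m and y of strip_15 in the frame of tray_15 between -0.012 and 0.012 m and z of strip_15 in the frame of tray_15 between 0.003 and 0.009 m and angle between the y axis of strip_15 and the y axis of tray_15, either way round below 0.26 rad and contact force between the fingers and strip_15 below 0.05 N and x of strip_20 in the frame of tray_20 between -0.052 and 0.018 m and y of strip_20 in the frame of tray_20 between -0.012 and 0.012 m and z of strip_20 in the frame of tray_20 between 0.003 and 0.009 m and angle between the y axis of strip_20 and the y axis of tray_20, either way round below 0.26 rad and contact force between the fingers and strip_20 below 0.05 N and x of strip_30 in the frame of tray_30 between -0.052 and 0.018 m and y of strip_30 in the frame of tray_30 between -0.012 and 0.012 m and z of strip_30 in the frame of tray_30 between 0.003 and 0.009 m and angle between the y axis of strip_30 and the y axis of tray_30, either way round below 0.26 rad and contact force between the fingers and strip_30 below 0.05 N and distance of each of metal_strip, quoin from where it was at the start of the episode below 0.012 m); the robot touches nothing.
It fails at once if a wooden strip is dropped: out of the fingers with its underside more than 40 mm above the bench ((height (world z) of strip_10 above 0.04 m and contact force between the fingers and strip_10 below 0.02 N) or (height (world z) of strip_15 above 0.04 m and contact force between the fingers and strip_15 below 0.02 N) or (height (world z) of strip_20 above 0.04 m and contact force between the fingers and strip_20 below 0.02 N) or (height (world z) of strip_30 above 0.04 m and contact force between the fingers and strip_30 below 0.02 N)).
It fails at once if the aluminium strip is moved more than 12 mm (distance of metal_strip from where it was at the start of the episode above 0.012 m).
It fails at once if the steel quoin is moved more than 12 mm (distance of quoin from where it was at the start of the episode above 0.012 m).
It also fails if it takes over 102 s, if anything falls off the work surface, if the arm or the gripper's body presses on something with over 40 N, if the wrist force passes 120 N, or if a joint passes its speed limit or range.

## Working session

There is one attempt and no reset: what is moved stays moved. The work goes in short steps, each a Python script; the robot and the scene stay as the last script left them, time stands still between calls to the robot, and variables do not carry over. Pictures are saved under pics/ and viewed, at most 14 in all, crops included, and the job is handed in when it is done.

```bash
mkdir -p pics; cat > h.py <<'E'
import numpy as np, cv2
from rig import ctrl
def save(n,im,s=1):
    cv2.imwrite('pics/'+n+'.png',cv2.resize(im[...,::-1],None,fx=s,fy=s,interpolation=cv2.INTER_CUBIC))
def cloud(name,d):
    p=ctrl.camera_params(name); v,u=np.mgrid[:d.shape[0],:d.shape[1]]
    c=np.stack([(u-p['cx'])/p['fx']*d,(v-p['cy'])/p['fy']*d,d],-1)
    return (c-p['t'])@p['R']
E
python3 - <<'E'
from h import *
for n in('top','scene'):
    im,d=ctrl.get_image(n); np.savez(n,im=im,d=d); save(n,im,1.5)
    p=ctrl.camera_params(n);print(n,p, (-p['R'].T@p['t']))
print(ctrl.camera_params('wrist'),ctrl.get_state())
E
```

```text
top {'fx': 357.2880838584656, 'fy': 357.2880838584656, 'cx': 248.55614090674462, 'cy': 192.89464443828618, 'R': array([[-0.10056657, -0.99492036, -0.00445369],
       [-0.96958243,  0.09900745, -0.22384691],
       [ 0.2231508 , -0.0181933 , -0.97461414]]), 't': array([0.05362488, 0.48116164, 0.71769445])} [0.31176465 0.01877113 0.80742053]
scene {'fx': 361.3869312058603, 'fy': 361.3869312058603, 'cx': 252.34053693956108, 'cy': 190.72153447732333, 'R': array([[ 0.6226085 ,  0.7825161 ,  0.00521647],
       [ 0.56888173, -0.44803293, -0.68966664],
       [-0.5373381 ,  0.43235986, -0.72410822]]), 't': array([-0.32131768, -0.27062708,  1.16162235])} [ 0.97819387 -0.37205247  0.65617397]
{'fx': 271.0656202649331, 'fy': 271.0656202649331, 'cx': 256.5221985524981, 'cy': 190.8995383247849, 'T_tool_cam': array([[-2.87954534e-04, -9.52008846e-01, -3.06070374e-01,
         7.84269484e-02],
       [ 9.99999866e-01, -4.05660889e-04,  3.20966248e-04,
         2.22423856e-04],
       [-4.29723488e-04, -3.06070240e-01,  9.52008836e-01,
        -1.41738153e-01],
       [ 0.00000000e+00,  0.00000000e+00,  0.00000000e+00,
         1.00000000e+00]])} {'time': 0.1, 'qpos': array([-1.46477023e+00,  2.59256946e-01,  1.53596878e+00,  1.88130023e-05,
        1.34802228e+00, -2.02783382e-01]), 'dq': array([-1.22304688e-03, -2.34935925e-03, -2.72477442e-03,  8.93464454e-04,
       -9.06417313e-04, -5.63974669e-05]), 'joint_efforts': array([ 1.33478949e-03, -4.46972537e+01, -2.91247898e+01, -2.79781952e-04,
        6.34986965e-03,  2.57408635e-05]), 'ee_pos': array([ 0.16714438, -0.52348635,  0.23056688]), 'orientation': array([-8.26262163e-04,  9.88103235e-01,  1.53789832e-01,  4.91877305e-05]), 'wrist_force': array([ 0.04055752, -0.92968682,  0.51354304]), 'wrist_torque': array([ 0.00594654, -0.00992901,  0.01366696]), 'grip_force': 0.0, 'gripper_width': 0.9996438680100971}
```

View pics/top.png

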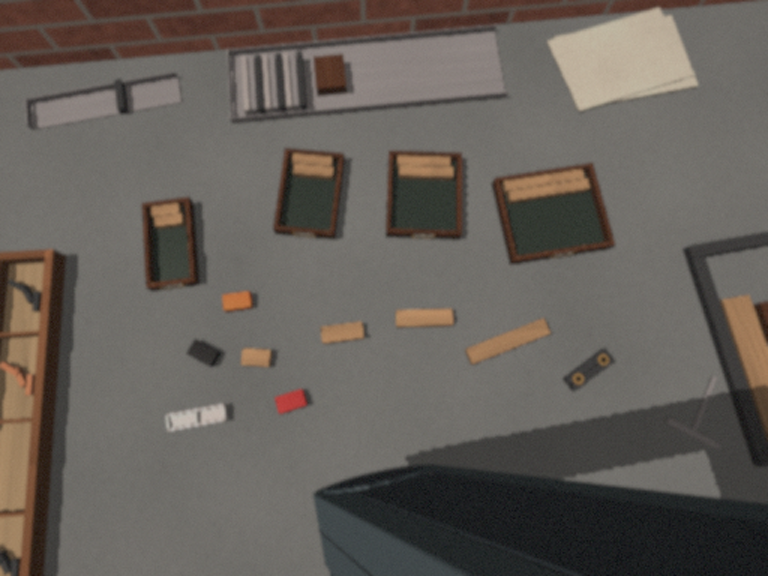

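View pics/scene.png

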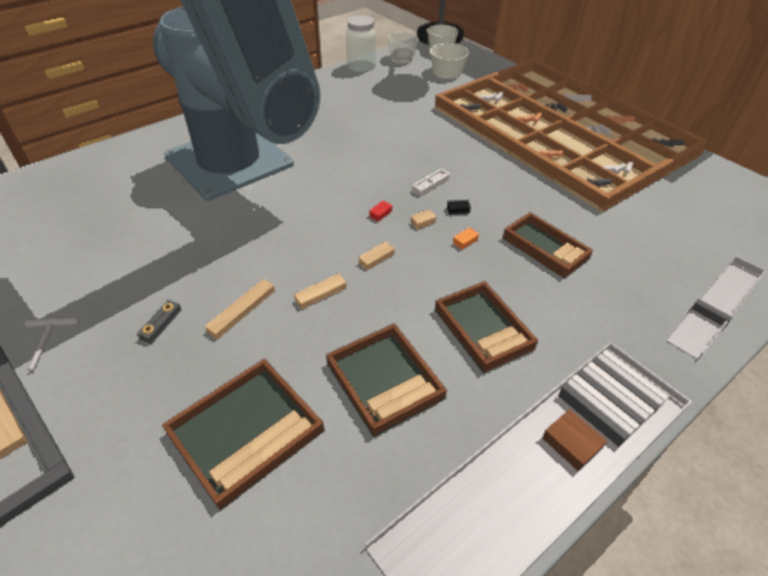

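The top view (768x576) shows pale wood strips at (256,357), (343,332), (424,317) and (508,340). The trays are at (170,243), (310,193), (425,195) and (552,213).

Things that could be taken for strip_10: pale (256,357), orange (237,301), black (205,352), red (291,401). The aluminium strip at (196,417) and the quoin at (588,370) stay put, as does the wood in the chase at (745,340). I choose the pale one for strip_10 and will measure everything in both views.

```bash
cat >> h.py <<'E'
def items(n,im,d,X,pts,zlo):
    """pts: dict name->(u,v) seed; rect fit of coloured region near the top height"""
    hsv=cv2.cvtColor(im,cv2.COLOR_RGB2HSV); out={}
    m=((hsv[...,1]>70)&(hsv[...,0]<22)&(hsv[...,2]>110)).astype(np.uint8)
    _,lab=cv2.connectedComponents(m)
    for k,(u,v) in pts.items():
        q=X[lab==lab[v,u]] if lab[v,u] else np.zeros((0,3))
        if len(q)<20: out[k]=None; continue
        zt=np.percentile(q[:,2],75); q=q[q[:,2]>zt-.006]
        r=cv2.minAreaRect(q[:,:2].astype(np.float32)); b=cv2.boxPoints(r)
        e=[b[1]-b[0],b[2]-b[1]]; e=max(e,key=np.linalg.norm)
        out[k]=(np.array(r[0]).round(4),np.sort(r[1])[::-1].round(4),round(np.degrees(np.arctan2(e[1],e[0]))%180,1),zt.round(4),len(q))
    return out
E
python3 - <<'E'
from h import *
S=dict(s10=(256,357),s15=(343,332),s20=(424,317),s30=(508,340))
C=dict(s10=(422,218),s15=(377,254),s20=(320,291),s30=(240,308))
for n,pts in(('top',S),('scene',C)):
    f=np.load(n+'.npz');X=cloud(n,f['d'])
    o=items(n,f['im'],f['d'],X,{k:(int(a/1.5),int(b/1.5)) for k,(a,b) in pts.items()},0)
    for k in o:print(n,k,o[k])
    bench=X[(abs(X[...,2])<.008)];print('bench z',np.median(bench[:,2]),bench[:,2].std())
    if n=='top':
      T=dict(t10=(170,243),t15=(310,193),t20=(425,195),t30=(552,213))
      # trays: everything within the tray outline above 14mm or dark green
      hm=((X[...,2]>.012)&(X[...,2]<.04)&(f['d']>0)).astype(np.uint8)
      hs=cv2.cvtColor(f['im'],cv2.COLOR_RGB2HSV)
      m=hm
      _,lab,st,cen=cv2.connectedComponentsWithStats(m)
      for i in range(1,len(st)):
        if st[i][4]>60:
          q=X[lab==i];r=cv2.minAreaRect(q[:,:2].astype(np.float32))
          print((cen[i]*1.5).round(),st[i][4],np.round(r[0],4),np.round(r[1],4),round(r[2],1),'z',np.percentile(q[:,2],[50,90]).round(4))
for k,(u,v) in T.items():
    f=np.load('top.npz');X=cloud('top',f['d']);print(k,X[int(v/1.5)+8,int(u/1.5)].round(4))
E
```

```text
top s10 (array([0.3732, 0.1093]), array([0.2164, 0.0326]), np.float32(64.4), np.float64(0.0176), 216)
top s15 (array([0.3783, 0.0539]), array([0.1367, 0.063 ]), np.float32(3.1), np.float64(0.018), 309)
top s20 (array([ 0.4037, -0.0251]), array([0.1892, 0.0755]), np.float32(132.7), np.float64(0.0178), 418)
top s30 (array([ 0.3709, -0.1117]), array([0.285 , 0.0297]), np.float32(108.4), np.float64(0.0178), 629)
bench z 0.0011215085964590673 0.0019415037887545884
[300.  78.] 2286 [ 0.869  -0.0207] [0.4598 0.1341] 89.9 z [0.0243 0.0273]
[329.  72.] 493 [0.8682 0.0389] [0.0648 0.0496] 0.0 z [0.0247 0.0266]
[87. 94.] 281 [0.8594 0.4591] [0.057  0.1695] 5.6 z [0.0169 0.0194]
[309. 183.] 1097 [0.6611 0.0888] [0.0958 0.1402] 78.3 z [0.0235 0.026 ]
[425. 184.] 1284 [ 0.64   -0.0908] [0.1161 0.1404] 82.0 z [0.0236 0.0261]
[551. 201.] 1833 [ 0.5887 -0.2867] [0.1398 0.1606] 3.5 z [0.0234 0.0259]
[168. 236.] 1047 [0.5999 0.3102] [0.14   0.0752] 2.6 z [0.0232 0.0257]
[739. 338.] 3471 [ 0.3546 -0.5574] [0.3304 0.1261] 4.5 z [0.0186 0.0213]
[ 33. 399.] 3776 [0.3752 0.5291] [0.0875 0.4579] 87.7 z [0.02
[... 613 characters left out ...]
] [0.025  0.0855] 4.8 z [0.0156 0.0179]
[694. 432.] 95 [ 0.2378 -0.4316] [0.0713 0.0096] 55.8 z [0.0134 0.015 ]
scene s10 (array([0.4135, 0.1865]), array([0.0405, 0.0267]), np.float32(84.9), np.float64(0.0169), 101)
scene s15 (array([ 0.6873, -0.1595]), array([0.718, 0.059]), np.float32(139.1), np.float64(0.0168), 178)
scene s20 (array([ 0.6902, -0.2282]), array([0.6388, 0.0804]), np.float32(146.3), np.float64(0.0169), 293)
scene s30 (array([ 0.6556, -0.2951]), array([0.6539, 0.1107]), np.float32(157.0), np.float64(0.0166), 479)
bench z 0.0007843370694056764 0.0019285343037418934
t10 [0.5821 0.3137 0.0063]
t15 [0.6434 0.0908 0.0084]
t20 [ 0.6206 -0.0914  0.0058]
t30 [ 0.5697 -0.287   0.0071]
```

The height components from the top view fit every item's size. I'll cross-check with the scene camera, then take a close wrist view over strip_10.

```bash
cat >> h.py <<'E'
def comps(X,d,zlo=.011,zhi=.04,amin=50):
    m=((X[...,2]>zlo)&(X[...,2]<zhi)&(d>0)).astype(np.uint8)
    _,lab,st,cen=cv2.connectedComponentsWithStats(m); out=[]
    for i in range(1,len(st)):
        if amin<st[i][4]:
            q=X[lab==i];r=cv2.minAreaRect(q[:,:2].astype(np.float32)); w,h=r[1]
            out.append((np.round(r[0],4),round(max(w,h),4),round(min(w,h),4),round((r[2]+(0 if w>h else 90))%180,1),np.percentile(q[:,2],60).round(4),cen[i].round()))
    return out
def quat(deg):
    a=np.radians(deg)/2; return np.array([0,np.cos(a),np.sin(a),0])
def wrist():
    s=ctrl.get_state(); im,d=ctrl.get_image('wrist'); p=ctrl.camera_params('wrist')
    from scipy.spatial.transform import Rotation as Ro
    w,x,y,z=s['orientation']; R=Ro.from_quat([x,y,z,w]).as_matrix(); T=p['T_tool_cam']
    v,u=np.mgrid[:d.shape[0],:d.shape[1]]
    c=np.stack([(u-p['cx'])/p['fx']*d,(v-p['cy'])/p['fy']*d,d],-1)
    return im,d,(c@T[:3,:3].T+T[:3,3])@R.T+s['ee_pos']
E
python3 - <<'E'
from h import *
f=np.load('scene.npz')
for c in comps(cloud('scene',f['d']),f['d']): 
    if c[1]<.2: print(*c)
for L in(81,-99): print(L,ctrl.ik([.4103,.1871,.19],quat(L)))
q=quat(81)
ctrl.move_ptp([.36,.18,.22],q)
im,d,X=wrist(); save('w10',im,1.3)
print('wrist')
for c in comps(X,d,amin=150): 
    if c[1]<.2: print(*c)
print(ctrl.get_state()['time'],ctrl.get_state()['qpos'])
E
```

```text
[-0.6124  0.5989] 0.1075 0.0192 96.3 0.0262 [202.   3.]
[-0.1485  0.8053] 0.189 0.0538 136.4 0.0218 [303.  21.]
[-0.1413  0.6037] 0.0742 0.0367 47.7 0.0295 [268.  35.]
[-0.0422  0.6856] 0.0797 0.0305 40.8 0.0334 [299.  36.]
[-0.1701  0.4835] 0.0775 0.0374 48.8 0.0289 [240.  41.]
[0.0032 0.6407] 0.0862 0.039 46.8 0.0297 [298.  45.]
[0.3349 0.2775] 0.0859 0.0285 98.0 0.0154 [287. 120.]
[0.3439 0.1406] 0.0449 0.0257 102.4 0.0165 [253. 139.]
[0.4274 0.2663] 0.0413 0.0293 59.9 0.0166 [306. 136.]
[0.4136 0.189 ] 0.0455 0.027 85.0 0.0167 [282. 144.]
[0.6025 0.3109] 0.1394 0.0783 3.4 0.0232 [368. 163.]
[0.5007 0.213 ] 0.0427 0.0274 93.4 0.0166 [310. 157.]
[0.4363 0.058 ] 0.0644 0.0273 92.5 0.0166 [251. 169.]
[ 0.446  -0.0665] 0.0849 0.0277 86.0 0.0165 [213. 192.]
[ 0.3988 -0.186 ] 0.1276 0.0286 103.9 0.0163 [159. 204.]
[0.6633 0.0899] 0.1399 0.0972 169.0 0.0233 [326. 219.]
[ 0.3452 -0.2989] 0.0759 0.0257 118.9 0.0164 [105. 213.]
[ 0.6425 -0.0902] 0.1397 0.1179 172.2 0.0233 [260. 255.]
[ 0.5912 -0.2851] 0.1598 0.1401 93.5 0.0232 [166. 292.]
[ 0.3886 -0.5201] 0.0931 0.0269 166.7 0.0161 [  5. 2
[... 379 characters left out ...]
4262 0.2667] 0.042 0.025 57.1 0.0151 [299.  87.]
[0.4995 0.2131] 0.0419 0.0256 91.7 0.015 [362. 123.]
[0.4117 0.1888] 0.0418 0.0252 80.8 0.0152 [294. 153.]
[0.6511 0.0926] 0.1189 0.0955 168.8 0.0225 [461. 197.]
[0.3429 0.142 ] 0.0421 0.0253 102.0 0.0151 [248. 195.]
[0.6888 0.0803] 0.0592 0.011 89.1 0.0186 [507. 206.]
[0.4355 0.0588] 0.0638 0.025 92.0 0.0152 [321. 239.]
[0.0211 0.0587] 0.1649 0.0896 178.9 0.012 [ 53. 274.]
[ 0.641  -0.0879] 0.1398 0.1156 171.9 0.0213 [481. 294.]
[ 0.4446 -0.0653] 0.0856 0.0246 86.3 0.0153 [334. 308.]
[ 0.5552 -0.2107] 0.0734 0.0152 10.3 0.0215 [408. 371.]
2.7333 [ 1.83456607e-01 -4.96074896e-03  1.87193219e+00 -1.32054705e-04
  1.27449196e+00  3.41777131e-01]
```

View pics/w10.png

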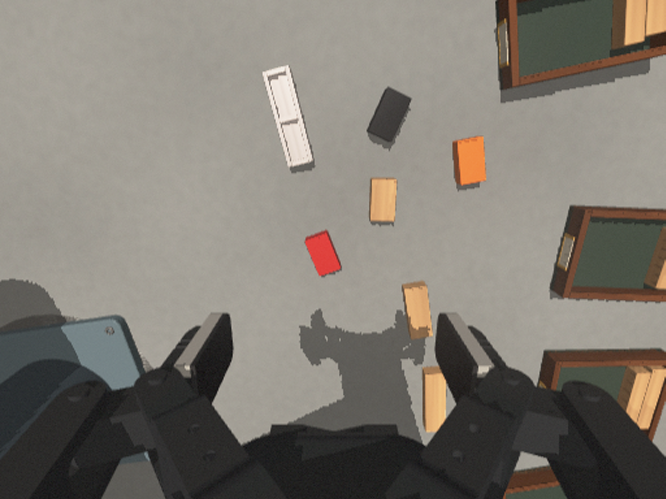

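All three views agree within about 2 mm: strip tops at about 16 mm, tray rims at about 24 mm. The wrist crop (666x499) shows the pale strip_10 at (383,200). Orange (470,160), black (389,115) and red (323,253) are the look-alikes. I'll do strip_10 first.

```bash
cat >> h.py <<'E'
ST=dict(s10=(.4112,.188,81),s15=(.435,.058,92),s20=(.4445,-.0665,86),s30=(.397,-.186,105))
TR=dict(t10=(.5995,.3103,92.8),t15=(.662,.0895,79),t20=(.641,-.0893,82),t30=(.590,-.286,93.5))
def rep(t):
    s=ctrl.get_state(); print(t,round(s['time'],1),s['ee_pos'].round(4),'w',round(float(s['gripper_width']),3),'f',round(float(s['grip_force']),1),s['wrist_force'].round(1))
def pick(k):
    x,y,L=ST[k]; q=quat(L)
    ctrl.grip(.5,40); ctrl.move_ptp([x,y,.09],q); ctrl.servo_line([x,y,.004],q,vel=.12); rep('down')
    ctrl.grip(0,40); rep('grip'); ctrl.servo_line([x,y,.075],q,vel=.12); rep('lift')
def place(k):
    x,y,L=TR[k]; q=quat(L); a=np.radians(L-90); x-=.017*np.cos(a); y-=.017*np.sin(a)
    ctrl.servo_line([x,y,.075],q,vel=.15); ctrl.servo_line([x,y,.018],q,vel=.1); ctrl.servo_line([x,y,.0105],q,vel=.03); rep('set')
    ctrl.grip(.42); rep('open'); ctrl.servo_line([x,y,.10],q,vel=.15)
E
python3 - <<'E'
from h import *
pick('s10')
im,d,X=wrist(); save('g10',im)
E
```

```text
down 4.7 [0.412  0.1882 0.005 ] w 0.498 f 0.0 [-0.2 -0.4  1. ]
grip 5.0 [0.4121 0.1882 0.0051] w 0.281 f 39.8 [-0.4  0.8  6.4]
lift 5.8 [0.4108 0.1879 0.0747] w 0.279 f 39.3 [ 0.1 -0.2 -0.9]
```

View pics/g10.png

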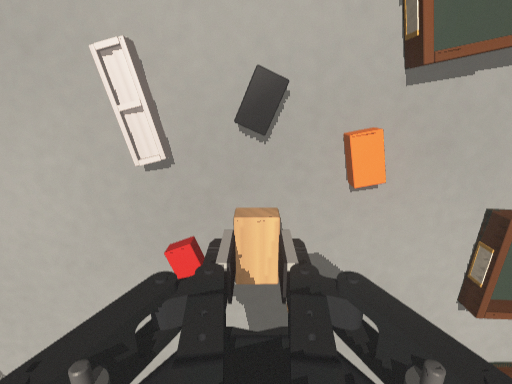

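The strip is held level at (257,245), between the pads. Placing it now.

```bash
sed -i 's/\[x,y,.004\]/[x,y,.005]/; s/\.0105\]/.0115]/' h.py
python3 - <<'E'
from h import *
sed=None
place('t10')
x,y,L=TR['t10']; ctrl.servo_line([x-.10,y-.0,.17],vel=.25)
im,d,X=wrist(); save('p10',im)
for c in comps(X,d,amin=100): 
    if c[1]<.2: print(*c)
E
```

```text
set 8.4 [0.5824 0.3094 0.0115] w 0.28 f 39.3 [-0.2  0.  -0.3]
open 8.7 [0.5826 0.3095 0.0117] w 0.418 f 0.0 [-0.5 -0.4  0.3]
[0.5646 0.4816] 0.0776 0.0014 177.8 0.0201 [348.   3.]
[0.6009 0.312 ] 0.1394 0.0744 2.3 0.0224 [360. 179.]
[0.3342 0.279 ] 0.085 0.0263 95.0 0.015 [112. 193.]
[0.5823 0.31  ] 0.0424 0.0257 93.0 0.0211 [330. 180.]
[0.4265 0.267 ] 0.0424 0.0249 57.5 0.0152 [193. 208.]
[0.4997 0.2138] 0.0416 0.024 92.1 0.0152 [252. 251.]
[0.8313 0.1467] 0.1282 0.0558 90.2 0.0238 [493. 316.]
[0.6616 0.0466] 0.0554 0.0081 168.8 0.0218 [361. 361.]
[0.8583 0.0516] 0.0393 0.031 179.1 0.0226 [501. 361.]
```

View pics/p10.png

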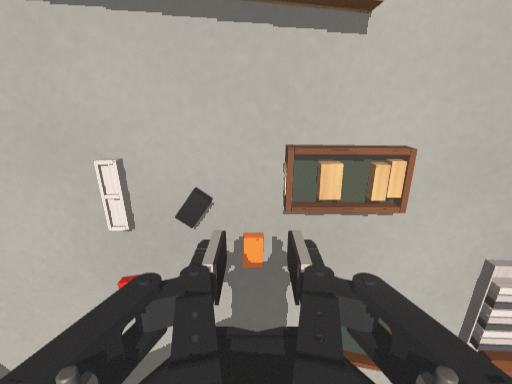

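strip_10 lies flat in its tray at (330,180), beside the fixed strips, with its top at 21 mm. The other three get the same treatment.

```bash
python3 - <<'E'
from h import *
for n in('15','20','30'):
    pick('s'+n)
    if ctrl.get_state()['gripper_width']<.2: print('MISSED',n); break
    place('t'+n)
ctrl.move_ptp([.30,.15,.32],quat(90))
for n in('top','scene'):
    im,d=ctrl.get_image(n); save(n+'2',im,1.5)
    for c in comps(cloud(n,d),d): 
        if c[1]<.2 and c[0][0]>.3: print(n,*c)
rep('end')
E
```

```text
down 12.2 [0.4356 0.0583 0.0054] w 0.5 f 0.0 [ 0.3 -1.  -0.7]
grip 12.5 [0.4359 0.058  0.0059] w 0.278 f 40.0 [-0.6  1.2  6.1]
lift 13.3 [0.4345 0.058  0.0746] w 0.278 f 39.2 [-0.1 -0.6  0.2]
set 15.9 [0.6459 0.0928 0.012 ] w 0.276 f 39.4 [0.7 0.6 0.7]
open 16.2 [0.6451 0.0927 0.0113] w 0.42 f 0.0 [ 0.2  0.5 -0.1]
down 19.1 [ 0.4451 -0.0665  0.0053] w 0.5 f 0.0 [0.2 0.3 0.2]
grip 19.4 [ 0.4454 -0.0668  0.0059] w 0.278 f 40.1 [0.3 1.6 5.2]
lift 20.1 [ 0.444  -0.0663  0.0745] w 0.279 f 39.5 [ 1.2 -0.1  0.1]
set 22.5 [ 0.6247 -0.0871  0.012 ] w 0.282 f 39.7 [0.6 0.3 1.4]
open 22.8 [ 0.6239 -0.0868  0.0114] w 0.417 f 0.0 [ 0.4 -0.4  0.2]
down 25.6 [ 0.3976 -0.1862  0.0053] w 0.496 f 0.0 [ 0.2 -0.1 -0.3]
grip 25.9 [ 0.3977 -0.1865  0.0059] w 0.275 f 39.9 [1.1 0.4 5.1]
lift 26.7 [ 0.3965 -0.1857  0.0746] w 0.279 f 39.2 [ 0.3  0.  -1.1]
set 29.2 [ 0.5735 -0.2874  0.0119] w 0.281 f 39.4 [-0.5 -0.4  0.4]
open 29.5 [ 0.5729 -0.2869  0.0114] w 0.423 f 0.0 [ 0.2 -1.1  0.6]
top [0.8677 0.0389] 0.0627 0.0497 179.9 0.0252 [219.  48.]
top [0.6608 0.0888] 0.1402 0.0954 168.6 0.0241 [206. 122.]
top [ 
[... 852 characters left out ...]
794 2.6 0.0231 [366. 162.]
scene [0.5015 0.2125] 0.0445 0.028 90.7 0.0165 [310. 157.]
scene [0.88   0.4835] 0.1455 0.0458 115.1 0.0167 [499. 183.]
scene [0.6633 0.0898] 0.1407 0.0971 168.6 0.0231 [325. 217.]
scene [0.8716 0.3469] 0.1016 0.0547 93.9 0.0185 [475. 210.]
scene [ 0.3459 -0.2982] 0.0762 0.0249 120.3 0.0164 [105. 213.]
scene [ 0.6426 -0.0903] 0.1398 0.1181 172.3 0.023 [259. 253.]
scene [ 0.5908 -0.2854] 0.1595 0.1406 93.1 0.0231 [166. 292.]
scene [ 0.5744 -0.2866] 0.127 0.0274 93.7 0.0224 [156. 279.]
scene [ 0.3883 -0.52  ] 0.0959 0.0282 166.6 0.0161 [  5. 284.]
scene [0.8703 0.0395] 0.0607 0.0517 0.4 0.0248 [383. 292.]
end 32.4 [0.3006 0.1496 0.3196] w 0.419 f 0.0 [ 0.1 -0.6  0.2]
```

View pics/scene2.png

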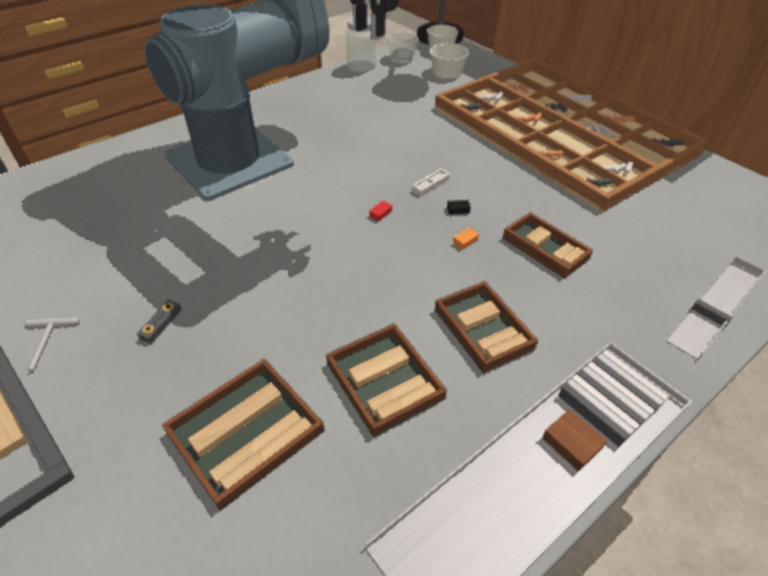

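View pics/top2.png

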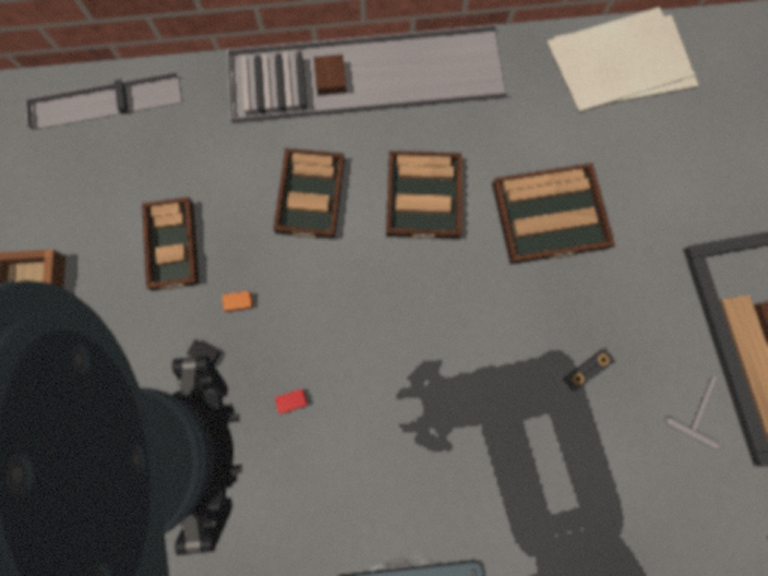

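Each of the four trays now holds its strip flat on the floor: (170,253), (308,203), (424,204) and (555,221) in the top view. The quoin (588,370) and the aluminium strip (430,181 in the scene view) have not moved. Handing in.

```bash
python3 -c "
from rig import ctrl
print(ctrl.finish_job())"
```

```text
the job is handed in; nothing more can be done
None
```

I laid all four wooden strips flat in the trays of their own length and handed the job in at about 32 s on the robot's clock; the final pictures show the aluminium strip and quoin where they lay, but the hand-in call returned no verdict.

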